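# Tighten the test cell's lid screw with the torque-limiting knob

## Task

Pick the red torque-limiting knob out of the blue tray and seat it fully on the brass key of the acrylic test cell's clamp screw, without leaning on it hard. Then turn the knob clockwise (seen from above) until it slips, stop at once, at no more than about a quarter of a right angle of slip, and let go, leaving the knob seated on the key. Leave the meter, the jar and the screwdriver where they are.

Things in the scene. Friction and masses are not known exactly. Their poses are not given: they have to be found in the camera images.
- cell: Fixed clear acrylic box on a white base, 150 x 130 mm, lid top at 88 mm, with a 54 mm wide aluminium bridge along its x axis over the lid (bridge top 100 mm above the work surface). Origin: centre of its underside, z up. The clamp screw stands upright at the middle of the bridge.
- spindle: The clamp screw: a round steel collar 48 mm across, its flat top 112 mm above the work surface, with an upright brass key on it, 40 mm long (its x), 8 mm thick (its y), 13 mm high, top edge and ends rounded. Origin: on the screw's axis at the collar's top, z up. It only turns, about z; it does not rise or sink.
- key_top (a point): Top of the key, on the screw's axis, 13 mm above the collar. The screw turns clockwise from above (yaw decreases) with a drag of 0.05 N m, and as freely back; clockwise, after 0.25 to 1.25 rad, different each time and not visible beforehand, it is tight and stops dead.
- knob: Loose torque-limiting knob, about 170 g: red grip 80 mm long (x, round ends) with flats 36 mm apart (y = +-18 mm, 44 mm long), from 20 to 54 mm above the underside; below it the hub, 54 x 34 x 20 mm. A white line on top points along +x. Origin: centre of the hub's underside, z up. Starts upright in the tray. Seated, its underside lies on the collar, origin on the spindle's origin.
- hub: The knob's aluminium hub below the grip; at the start its origin and axes are the knob's. Its underside has a slot 43 mm long (hub x), 11 mm wide (hub y), 16 mm deep that fits over the key either way round. A clutch joins it to the grip: they turn as one until the turning moment reaches 0.40 N m, then the grip slips round at that moment and stays where it slipped.
- knob_mark (a point): Point on the grip at knob x = +30 mm, y = 0, 20 mm above the underside. In the hub's frame its y is 0 at the start and is -30 mm x sin(slip) once the grip has slipped clockwise by that angle on the hub.
- tray: Fixed shallow blue tray 120 x 100 mm, rim 12 mm high, floor 4 mm thick, origin at the centre of its underside. Holds the knob.
- meter: Yellow multimeter lying on its back, 160 x 80 x 34 mm with a dial up to 42 mm; origin at the centre of its underside. Leave alone.
- jar: Small jar with a white cap, 48 mm across, 60 mm high; origin at the centre of its underside. Leave alone.
- driver: Orange-handled screwdriver, 170 mm long, lying along its x; origin under its middle. Leave alone.

How it is judged (in metres and radians):
On the way, in this order (a step that is already met when the one before it is completed fails the run):
1. The knob is seated on the key, upright, its clutch not yet slipped (z of knob in the frame of spindle below 0.003 m and horizontal distance between knob and spindle below 0.004 m and angle between knob's own z axis and vertical below 0.08 rad and y of knob_mark in the frame of hub between -0.0012 and 0.0012 m), for 0.2 s.
2. Seated on the key, the grip has slipped clockwise on the hub by at least 3.5 degrees (1.8 mm at the mark) (z of knob in the frame of spindle below 0.003 m and horizontal distance between knob and spindle below 0.004 m and angle between knob's own z axis and vertical below 0.08 rad and y of knob_mark in the frame of hub below -0.0018 m), for 0.1 s.
At the end, for the whole second after the job is handed in: The knob sits on the collar (within 3 mm in height and 4 mm sideways, upright within 0.08 rad), its grip slipped clockwise on the hub by 3.5 to 22.5 degrees (1.8 to 11.5 mm at the mark), released and at rest (all of step 2 and y of knob_mark in the frame of hub above -0.0115 m and linear speed of knob below 0.01 m/s and angular speed of knob below 0.1 rad/s and contact force between the fingers and knob below 0.1 N); the robot touches nothing.
It fails at once if the clutch is slipped clockwise by more than 22.5 degrees (11.5 mm at the mark) (y of knob_mark in the frame of hub below -0.0115 m).
It fails at once if the clutch is slipped the wrong way (2.5 mm at the mark) (y of knob_mark in the frame of hub above 0.0025 m).
It fails at once if the knob is pressed on the screw with more than 40 N (contact force between knob and spindle above 40 N).
It fails at once if meter, jar or screwdriver moved more than 25 mm (distance of any of meter, jar, driver from where it was at the start of the episode above 0.025 m).
It also fails if it takes over 64 s, if anything falls off the work surface, if the arm or the gripper's body presses on something with over 40 N, if the wrist force passes 120 N, or if a joint passes its speed limit or range.

## Robot

A 6-joint arm with a two-finger parallel gripper is mounted at the origin on the work surface. World frame = base frame: x ahead of the robot, y to its left, z up, the work surface at z = 0. Lengths are in mm, angles in degrees, forces in N, time in s.
With the tool pointing down it reaches from about 350 to 850 mm from the base axis. Payload 8.1 kg.
Tool frame: the origin (TCP) lies on the centre line of the jaws, within the pads' length; the fingertips stand 19 mm ahead of it and the grasp point (between the pads) is the TCP; z points along the fingers, y is the line along which they close (so a half turn about z gives the same grasp; the last joint's range is limited). The gripper opens to 85 mm and grips with 20 to 120 N. Pads are 22 mm wide; open, the fingers measure 114 mm over their backs; the gripper's body (76 mm by 85 mm) begins 54 mm behind the grasp point. The pads swing forward as they close: fully open they stand 13 mm farther back than shut.
Start: joints at [69.993, 7.471, 85.268, -0, 87.261, -4.893], TCP at [156.428, 579.254, 221.092] pointing down, gripper open.
Joint ranges: [-169.43, 169.43], [-51.17, 129.36], [1.28, 143.12], [-76.62, 256.62], [0, 156.53], [-152.29, 152.29]. Speed limits (degrees/s): [136.94, 136.94, 159.86, 180, 180, 180].

## Interface

Orientations are given as [roll, pitch, yaw] about the fixed x, y, z axes, in that order (R = Rz(yaw) Ry(pitch) Rx(roll)).
In Python, from bench import r gives the robot as it stands. The module is installed in compiled form; this text tells all that it offers.
- The arm moves only by the tool servo_tool, never from a script. Its arguments are lists of equal length, an entry for each row: "fingers": the finger opening in m, from 0 to 0.0854; "linear": the shift along the tool's x, y, z in m, a list of three; "rotation": the turn, a rotation vector about the tool's x, y, z in degrees, a list of three. A call has 1 to 10 rows; each row is the pose to reach, as a shift and turn from the pose commanded when the call began, along the tool's axes at that moment; what a row does not reach only later rows make up. A row lasts 1/10 s, in which the tool goes at most 50 mm and 8.59 degrees, less where a joint would pass 70% of its speed; a pose out of reach is approached as far as the arm can. A call with a gripper value outside its range is refused whole. The fingers move at their own pace and stop on an object; "force" is the grip in N (left out, the last holds). Time passes only in rows, so rows that repeat a pose let the fingers close. It gives the time, the measured TCP pose, the force, the opening and the grip force at its end, in the units of the state.
- r.sense(): the state, without advancing time (a new reading comes with each control period).
- r.snapshot(name): name is "scene" or "top" or "wrist"; returns a dict with "frame" (420x560x3 uint8, red, green, blue), "fx", "fy", "cx", "cy" (pixels), "camera_from_world" (4x4, takes a point from world to camera coordinates). Camera axes: x right, y up, looking along -z (the intrinsics and any distortion apply to the point x, -y, -z); pixel columns grow to the right and rows downward; lengths in mm; the calibration is good to about 2 mm. A picture is of the moment at which its call begins. There is no depth.
- r.hand_in(): hands the job in; it is judged then, once.
The state is a dict: "time": time; "joint_pos": joint angles; "qd": joint speeds; "joint_efforts": joint torques, N m; "tool_pos": TCP position; "tcp_rot": TCP orientation; "ft_force": force on the tool from outside, world axes, zero at the start; "wrist_torque": the same for the moment, N m; "finger_gap": finger opening in mm; "grip_force": force on a finger pad.
Only numpy, scipy, OpenCV 4.12 (cv2) and the standard library are available. Lean on these libraries where they do the work, as an engineer would, in place of code of your own. Each camera call takes 0.05 s, during which the arm holds its last target. There are 200 camera calls.

## Working session

There is one attempt and no reset: what is moved stays moved. The work goes in short steps, Python scripts to look and compute and a tool call to move; the robot and the scene stay as the last step left them, time stands still between calls to the robot, and variables do not carry over. Pictures are saved under pics/ and viewed, at most 10 in all, crops included, and the job is handed in when it is done.

Besides the shell and the picture viewer there is one more tool, called after "Request:" as name(argument=value, ...) on one line, values as JSON. servo_tool: Moves the arm, as the interface text tells. Its arguments: {"type":"object","properties":{"fingers":{"type":"array","items":{"type":"number"}},"linear":{"type":"array","items":{"type":"array","items":{"type":"number"}}},"rotation":{"type":"array","items":{"type":"array","items":{"type":"number"}}},"force":{"type":"number"}},"required":["fingers","linear","rotation"]}

```bash
mkdir -p pics
cat > h.py <<'E'
import numpy as np, cv2
from bench import r
def snap(n,f):
    s=r.snapshot(n); cv2.imwrite(f,cv2.cvtColor(s["frame"],cv2.COLOR_RGB2BGR)); np.save(f+'.npy',{k:s[k] for k in s},allow_pickle=True); return s
def load(f): return np.load(f+'.npy',allow_pickle=True).item()
def back(s,u,v,z):
    T=np.array(s["camera_from_world"]); R=T[:3,:3];c=-R.T@T[:3,3]
    d=R.T@np.array([(u-s["cx"])/s["fx"],-(v-s["cy"])/s["fy"],-1])
    return c+d*(z-c[2])/d[2]
def proj(s,p):
    T=np.array(s["camera_from_world"]);q=T[:3,:3]@np.array(p)+T[:3,3]
    return s["cx"]+s["fx"]*q[0]/-q[2], s["cy"]+s["fy"]*-q[1]/-q[2]
E
python3 - <<'E'
from h import *
s=snap("top","pics/top.png"); print({k:s[k] for k in s if k!="frame"}); snap("scene","pics/scene.png")
print(r.sense())
E
```

```text
{'fx': 391.39477058718967, 'fy': 391.39477058718967, 'cx': 282.0103152901227, 'cy': 211.07491168127908, 'camera_from_world': array([[-8.00197870e-03, -9.99942994e-01, -7.06943982e-03,
         9.89068521e+01],
       [ 9.93374527e-01, -8.75953132e-03,  1.14587603e-01,
        -6.08513401e+02],
       [-1.14642996e-01, -6.10567388e-03,  9.93387993e-01,
        -8.04304149e+02],
       [ 0.00000000e+00,  0.00000000e+00,  0.00000000e+00,
         1.00000000e+00]])}
{'time': 0.1, 'joint_pos': array([ 6.99919235e+01,  7.51277972e+00,  8.53218679e+01,  6.45986116e-04,
        8.72604735e+01, -4.89316348e+00]), 'qd': array([ 0.10002404, -0.07868483, -0.13695107, -0.04490716, -0.11504027,
       -0.03927754]), 'joint_efforts': array([ 1.53811863e-03, -5.70947778e+01, -5.01943946e+01, -1.96506830e-04,
        8.14167783e-03, -1.71574720e-05]), 'tool_pos': array([156.25836222, 578.78127576, 220.1397252 ]), 'tcp_rot': array([-1.79905281e+02, -8.75648734e-03,  1.64885048e+02]), 'ft_force': array([-0.35062986, -0.3208684 ,  0.24366217]), 'wrist_torque': array([0.03099871, 0.00871089, 0.08415306]), 'grip_force': 0.0, 'finger_gap': 85.34824368838134}
```

View pics/top.png

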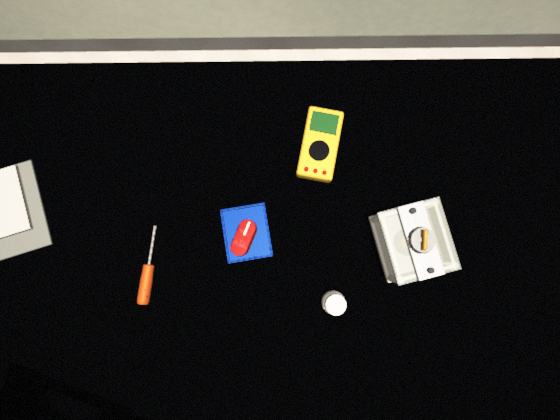

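View pics/scene.png

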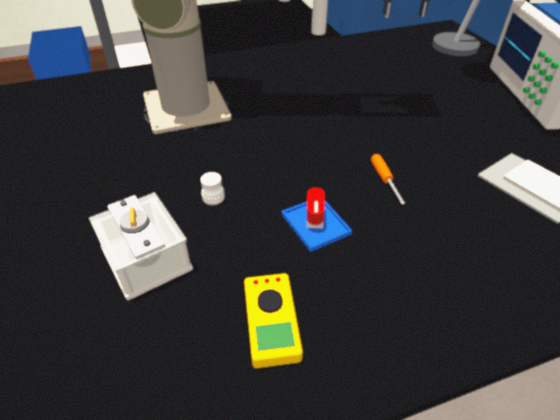

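The top view shows the knob in the tray at about (244,237) with its white line pointing up-right, and the spindle key at about (425,239). The jar is at (335,303) and the meter at (320,145). I'll enlarge both targets.

Run:
```python
from h import *
f=load("pics/top.png")["frame"][:,:,::-1]
a=[cv2.resize(f[y:y+60,x:x+40],None,fx=10,fy=10,interpolation=cv2.INTER_CUBIC) for x,y in((225,207),(403,210))]
cv2.imwrite("pics/crop.png",np.hstack(a))
```

```text
(no output)
```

View pics/crop.png

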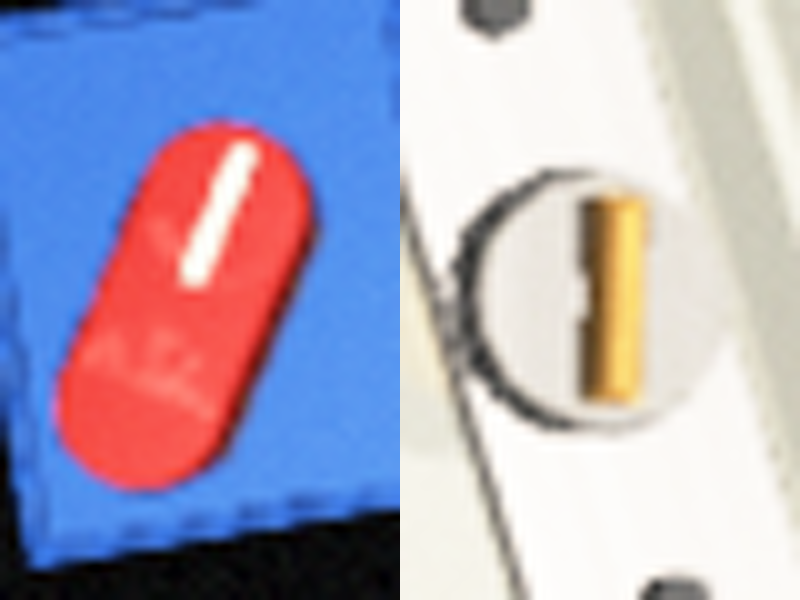

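The crop shows the knob's top centred near (243.6,237.4), with its line running from (244,235.5) to (249.8,221.3). The key's top is centred near (425.5,239.8), and the key is almost vertical in the image.

Run:
```python
from h import *
s=load("pics/top.png")
b=lambda u,v,z:back(s,u,v,z)[:2]
k=b(243.6,237.4,58);d=b(249.8,221.3,58)-b(244,235.5,58)
print("knob",k,np.degrees(np.arctan2(d[1],d[0])))
q=b(425.5,239.8,125);d=b(426,229.5,125)-b(425,250,125)
print("key",q,np.degrees(np.arctan2(d[1],d[0])))
print("jar",b(335.5,304,60),"met",b(320,145,34))
# wrist cam pose in tool
from scipy.spatial.transform import Rotation as Ro
w=snap("wrist","pics/w0.png");st=r.sense();T=np.linalg.inv(w["camera_from_world"])
R=Ro.from_euler('xyz',st["tcp_rot"],degrees=True).as_matrix()
print(st["tool_pos"],st["tcp_rot"]);print(R.T@(T[:3,3]-st["tool_pos"]),R.T@T[:3,:3],w["fx"])
```

```text
knob [552.4957379  173.68341026] -22.155823557800975
key [ 541.82532769 -178.04019464] -5.638145353088453
jar [416.16487533 -13.13156241] met [754.38841396   9.44103699]
[156.27943215 578.84028419 220.26536191] [-1.79918194e+02 -7.73005882e-03  1.64886680e+02]
[  76.81806768    0.1650959  -152.26615472] [[ 5.60969968e-04  9.51943558e-01  3.06272997e-01]
 [ 9.99999594e-01 -7.50070496e-04  4.99734020e-04]
 [ 7.05444920e-04  3.06272592e-01 -9.51943592e-01]] 310.85265198011643
```

```bash
cat >> h.py <<'E'
def go(p,yaw):
    from scipy.spatial.transform import Rotation as Ro
    st=r.sense(); A=Ro.from_euler('xyz',st["tcp_rot"],degrees=True); B=Ro.from_euler('xyz',[180,0,yaw],degrees=True)
    print("t",round(st["time"],2),"lin mm",np.round(A.inv().apply(np.array(p)-st["tool_pos"]),1),"rot",np.round((A.inv()*B).as_rotvec(degrees=True),2),"F",np.round(st["ft_force"],1),np.round(st["tool_pos"],1),np.round(st["tcp_rot"],2))
E
python3 -c "
from h import *
go([552.5,173.7,150],157.9)"
```

```text
t 0.15 lin mm [-488.2 -287.7   70.6] rot [-0.08 -0.    6.99] F [ 0.1 -0.1 -0.3] [156.3 578.8 220.3] [-1.7992e+02 -1.0000e-02  1.6489e+02]
```

Request:
servo_tool(fingers=[0.085,0.085,0.085,0.085,0.085,0.085,0.085,0.085,0.085,0.085], linear=[[-0.488,-0.288,0.07],[-0.488,-0.288,0.07],[-0.488,-0.288,0.07],[-0.488,-0.288,0.07],[-0.488,-0.288,0.07],[-0.488,-0.288,0.07],[-0.488,-0.288,0.07],[-0.488,-0.288,0.07],[-0.488,-0.288,0.07],[-0.488,-0.288,0.07]], rotation=[[0,0,7],[0,0,7],[0,0,7],[0,0,7],[0,0,7],[0,0,7],[0,0,7],[0,0,7],[0,0,7],[0,0,7]])

```text
time: 1.15
tool_pos: [504.2, 222.6, 159.4]
tcp_rot: [180.0, -0.0, 157.9]
ft_force: [0.3, 0.9, 0.6]
finger_gap: 84.7
grip_force: 0.0
```

```bash
python3 -c "
from h import *
go([552.5,173.7,150],157.9)"
```

```text
t 1.15 lin mm [-63.1 -27.1   9.4] rot [ 0.   -0.01 -0.02] F [0.3 0.9 0.6] [504.2 222.6 159.4] [ 1.8000e+02 -1.0000e-02  1.5788e+02]
```

Request:
servo_tool(fingers=[0.085,0.085,0.085,0.085], linear=[[-0.04,-0.017,0.006],[-0.063,-0.027,0.009],[-0.063,-0.027,0.009],[-0.063,-0.027,0.009]], rotation=[[0,0,0],[0,0,0],[0,0,0],[0,0,0]])

```text
time: 1.55
tool_pos: [551.2, 175.2, 150.2]
tcp_rot: [-180.0, -0.1, 157.8]
ft_force: [0.4, 0.4, 0.4]
finger_gap: 84.9
grip_force: 0.0
```

```bash
python3 -c "
from h import *
snap('wrist','pics/w1.png');go([552.5,173.7,150],157.9)"
```

```text
t 1.6 lin mm [-2.4 -1.5  0.5] rot [-0.01 -0.05 -0.03] F [-0.7  0.3 -0.6] [550.9 176.  150.5] [-1.7999e+02 -5.0000e-02  1.5787e+02]
```

View pics/w1.png

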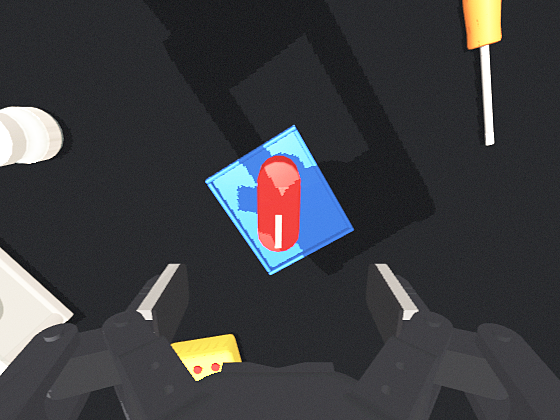

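The wrist view shows the knob centred near (279,203), aligned with the image vertical, with its white line towards the bottom. I'll fit the grip outline to refine its pose.

```bash
cat >> h.py <<'E'
def hull(s,x,y,yaw,zs):
    a=np.linspace(-np.pi/2,np.pi/2,15); st=np.vstack([np.c_[22+18*np.cos(a),18*np.sin(a)],np.c_[-22-18*np.cos(a),-18*np.sin(a)]])
    c,n=np.cos(yaw),np.sin(yaw); P=st@np.array([[c,n],[-n,c]])+[x,y]
    q=np.array([proj(s,[*p,z]) for z in zs for p in P],np.float32)
    return cv2.convexHull(q)[:,0]
def fit(s,mask,x0,zs):
    from scipy.optimize import minimize
    K=4; M=cv2.resize(mask,None,fx=K,fy=K,interpolation=cv2.INTER_LINEAR)>127
    def cost(p):
        m=np.zeros(M.shape,np.uint8); cv2.fillPoly(m,[np.round((hull(s,p[0],p[1],np.radians(p[2]),zs)+.5)*K*16).astype(np.int32)],1,shift=4)
        return 1-(M&(m>0)).sum()/(M|(m>0)).sum()
    return minimize(cost,x0,method='Nelder-Mead',options=dict(initial_simplex=np.array(x0)+np.array([[0,0,0],[6,0,0],[0,6,0],[0,0,6]]),xatol=.02,fatol=1e-5))
def redmask(s,box):
    f=s["frame"].astype(int); m=((f[...,0]>90)&(f[...,1]<.75*f[...,0])&(f[...,2]<.75*f[...,0])).astype(np.uint8)*255
    o=np.zeros_like(m); x0,y0,x1,y1=box; o[y0:y1,x0:x1]=m[y0:y1,x0:x1]
    return cv2.morphologyEx(o,cv2.MORPH_CLOSE,np.ones((25,9),np.uint8))
E
python3 - <<'E'
from h import *
s=load("pics/w1.png")
R=fit(s,redmask(s,(240,140,320,262)),[552,174,-22.],(24,58));print(R.x,R.fun)
u=[back(s,278,216,58),back(s,279,247,58)];d=u[1]-u[0];print(np.degrees(np.arctan2(d[1],d[0])))
t=load("pics/top.png");R=fit(t,redmask(t,(225,210,262,262)),[552,174,-22.],(24,58));print(R.x,R.fun)
go([552.5,173.7,150],157.9)
E
```

```text
[555.16717804 174.94080946 -21.72053143] 0.052053144029437615
-20.370362340569248
[553.27164008 176.43966978 -22.55768513] 0.07285268827364644
t 1.6 lin mm [-2.4 -1.5  0.5] rot [-0.01 -0.05 -0.03] F [-0.7  0.3 -0.6] [550.9 176.  150.5] [-1.7999e+02 -5.0000e-02  1.5787e+02]
```

```bash
python3 -c "
from h import *
go([554.5,175.3,45],158)"
```

```text
t 1.6 lin mm [ -3.7   0.8 105.5] rot [-0.01 -0.05 -0.13] F [-0.7  0.3 -0.6] [550.9 176.  150.5] [-1.7999e+02 -5.0000e-02  1.5787e+02]
```

Request:
servo_tool(fingers=[0.085,0.085,0.085,0.085,0.085,0.085], linear=[[-0.004,0.001,0.03],[-0.004,0.001,0.065],[-0.004,0.001,0.09],[-0.004,0.001,0.105],[-0.004,0.001,0.105],[-0.004,0.001,0.105]], rotation=[[0,0,0],[0,0,0],[0,0,0],[0,0,0],[0,0,0],[0,0,0]])

```text
time: 2.2
tool_pos: [555.8, 175.8, 46.9]
tcp_rot: [180.0, 0.0, 157.9]
ft_force: [-0.5, -1.0, 0.6]
finger_gap: 85.0
grip_force: 0.0
```

Request:
servo_tool(fingers=[0.03,0.03,0.03,0.03,0.03,0.03,0.03,0.03], linear=[[0,0,0],[0,0,0],[0,0,0],[0,0,0],[0,0,0],[0,0,0],[0,0,0],[0,0,0]], rotation=[[0,0,0],[0,0,0],[0,0,0],[0,0,0],[0,0,0],[0,0,0],[0,0,0],[0,0,0]], force=60)

```text
time: 3.0
tool_pos: [556.2, 173.9, 47.7]
tcp_rot: [-179.9, 0.1, 157.9]
ft_force: [-5.9, -4.9, 12.4]
finger_gap: 30.1
grip_force: 6.6
```

The fingers stopped at 30.1 mm, less than the expected 36, so I'll look.

```bash
python3 -c "
from h import *
snap('wrist','pics/w2.png');s=snap('scene','pics/s2.png');print(r.sense())
w=load('pics/w2.png')['frame'];u,v=map(int,proj(s,[555,175,50]));a=cv2.resize(s['frame'][max(0,v-60):v+60,u-60:u+60],(420,420),interpolation=cv2.INTER_CUBIC)
cv2.imwrite('pics/c2.png',np.hstack([cv2.resize(w[:,100:480],(380,420)),a])[:,:,::-1])"
```

```text
{'time': 3.1, 'joint_pos': array([ 12.3862029 ,  13.32782531,  97.52346053,  -0.10858898,
        69.10777969, -55.43646314]), 'qd': array([-0.00186897,  0.07335045,  0.01404222,  0.08291848, -0.00958599,
       -0.04550092]), 'joint_efforts': array([ 2.62815066e+00, -5.14649963e+01, -4.28412831e+01,  1.85028892e+00,
       -2.54328422e+00, -4.09887778e-02]), 'tool_pos': array([556.23054077, 173.89512992,  47.71488612]), 'tcp_rot': array([-1.79939637e+02,  9.12512326e-02,  1.57861402e+02]), 'ft_force': array([-5.09064174, -5.85342397, 12.13032135]), 'wrist_torque': array([-1.31699764,  1.05416304, -0.12496136]), 'grip_force': 6.552138197002932, 'finger_gap': 30.31044078252316}
```

View pics/c2.png

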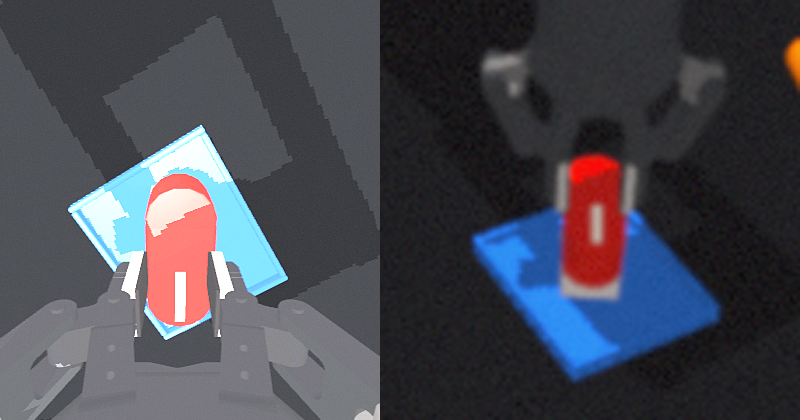

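The pads hold both flats, and the gap reading is just loose at low force. I'll close fully so the grip force builds.

Request:
servo_tool(fingers=[0.0,0.0,0.0,0.0], linear=[[0,0,0],[0,0,0],[0,0,0],[0,0,0]], rotation=[[0,0,0],[0,0,0],[0,0,0],[0,0,0]], force=70)

```text
time: 3.5
tool_pos: [560.1, 175.2, 54.1]
tcp_rot: [179.7, 0.5, 157.9]
ft_force: [-14.4, -6.9, 47.3]
finger_gap: 0.6
grip_force: 24.6
```

Request:
servo_tool(fingers=[0.0,0.0,0.0,0.0,0.0], linear=[[0,0,-0.02],[0,0,-0.06],[0,0,-0.1],[0,0,-0.1],[0,0,-0.1]], rotation=[[0,0,0],[0,0,0],[0,0,0],[0,0,0],[0,0,0]])

```text
time: 4.0
tool_pos: [556.8, 175.2, 147.7]
tcp_rot: [179.9, 0.2, 157.9]
ft_force: [0.6, -0.6, -0.8]
finger_gap: -0.2
grip_force: 0.0
```

```bash
python3 -c "
from h import *
snap('wrist','pics/w3.png');print(r.sense())
go([500,0,200],158)"
```

```text
{'time': 4.05, 'joint_pos': array([ 1.24388090e+01,  7.42587066e+00,  9.32713435e+01, -1.45621799e-03,
        7.92748900e+01, -5.54393846e+01]), 'qd': array([-0.01655112,  1.53343623,  1.57590743, -0.00339686, -0.08836358,
        0.02283146]), 'joint_efforts': array([ 1.99522583e-03, -5.76197219e+01, -5.06898057e+01,  9.97114148e-04,
       -4.90292895e-02,  1.34116440e-04]), 'tool_pos': array([555.58870698, 174.96981295, 145.8533988 ]), 'tcp_rot': array([1.79985354e+02, 2.37846935e-02, 1.57878461e+02]), 'ft_force': array([0.00900777, 0.45505555, 0.02099539]), 'wrist_torque': array([-0.03252289, -0.00702185, -0.01120821]), 'grip_force': 0.0, 'finger_gap': 0.10874471620286519}
t 4.05 lin mm [ -14.4 -183.   -54.2] rot [ 0.01  0.02 -0.12] F [0.  0.5 0. ] [555.6 175.  145.9] [1.7999e+02 2.0000e-02 1.5788e+02]
```

View pics/w3.png

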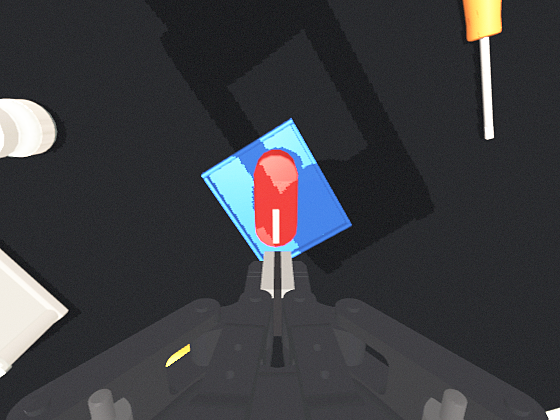

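The knob slipped out and is still upright in the tray at the same spot. The open pads stand about 13 mm farther back than I allowed for, so they caught only the top of the grip and flared. I'll open and go lower.

Request:
servo_tool(fingers=[0.085,0.085,0.085,0.085,0.085,0.085,0.085,0.085], linear=[[0,0,0],[0,0,0],[0,0,0],[0,0,0],[0,0,0],[0,0,0],[0,0,0],[0,0,0]], rotation=[[0,0,0],[0,0,0],[0,0,0],[0,0,0],[0,0,0],[0,0,0],[0,0,0],[0,0,0]], force=40)

```text
time: 4.85
tool_pos: [555.6, 175.1, 145.9]
tcp_rot: [180.0, 0.0, 157.9]
ft_force: [-0.4, -0.1, -0.9]
finger_gap: 84.9
grip_force: 0.0
```

```bash
python3 -c "
from h import *
s=load('pics/w3.png')
R=fit(s,redmask(s,(235,135,320,246)),[555,175,-22.],(24,58));print(R.x,R.fun)
go([555,175,31],158)"
```

```text
[555.39282894 174.72714565 -22.02510382] 0.061580751670642475
t 4.85 lin mm [  0.5  -0.3 114.9] rot [ 0.    0.01 -0.11] F [-0.4 -0.1 -0.9] [555.6 175.1 145.9] [1.8000e+02 1.0000e-02 1.5789e+02]
```

Request:
servo_tool(fingers=[0.085,0.085,0.085,0.085,0.085,0.085], linear=[[0,0,0.03],[0,0,0.07],[0,0,0.1],[0,0,0.115],[0,0,0.115],[0,0,0.115]], rotation=[[0,0,0],[0,0,0],[0,0,0],[0,0,0],[0,0,0],[0,0,0]])

```text
time: 5.45
tool_pos: [556.3, 175.2, 32.0]
tcp_rot: [180.0, 0.1, 157.9]
ft_force: [0.7, -0.0, 0.2]
finger_gap: 84.8
grip_force: 0.0
```

Request:
servo_tool(fingers=[0.034,0.034,0.034,0.034,0.034,0.034,0.034,0.034], linear=[[0,0,0],[0,0,0],[0,0,0],[0,0,0],[0,0,0],[0,0,0],[0,0,0],[0,0,0]], rotation=[[0,0,0],[0,0,0],[0,0,0],[0,0,0],[0,0,0],[0,0,0],[0,0,0],[0,0,0]], force=40)

```text
time: 6.25
tool_pos: [556.3, 175.2, 32.0]
tcp_rot: [179.9, 0.1, 157.9]
ft_force: [-1.7, -0.6, 6.0]
finger_gap: 35.5
grip_force: 39.7
```

Now it's a proper grip: 35.5 mm at 40 N.

Request:
servo_tool(fingers=[0.028,0.028,0.028], linear=[[0,0,0],[0,0,0],[0,0,0]], rotation=[[0,0,0],[0,0,0],[0,0,0]], force=70)

```text
time: 6.55
tool_pos: [556.3, 175.1, 32.2]
tcp_rot: [179.9, 0.1, 157.9]
ft_force: [-2.3, -0.7, 6.8]
finger_gap: 34.2
grip_force: 69.7
```

Request:
servo_tool(fingers=[0.028,0.028,0.028,0.028,0.028,0.028,0.028], linear=[[0,0,-0.02],[0,0,-0.06],[0,0,-0.1],[0,0,-0.14],[0,0,-0.17],[0,0,-0.17],[0,0,-0.17]], rotation=[[0,0,0],[0,0,0],[0,0,0],[0,0,0],[0,0,0],[0,0,0],[0,0,0]])

```text
time: 7.25
tool_pos: [555.9, 175.1, 201.4]
tcp_rot: [179.9, 0.1, 157.9]
ft_force: [0.8, -0.4, -2.3]
finger_gap: 34.3
grip_force: 70.6
```

```bash
python3 -c "
from h import *
snap('wrist','pics/w4.png');print(r.sense()['wrist_torque'])
go([490,0,202],170)
go([541.8,-178,205],174.4)"
```

```text
[-0.00049784  0.01429999 -0.02309736]
t 7.3 lin mm [  -5.7 -186.5   -2.1] rot [ -0.04  -0.07 -12.11] F [ 0.6 -0.5 -1.9] [555.  174.9 199.7] [-1.7996e+02 -6.0000e-02  1.5789e+02]
t 7.3 lin mm [-120.7 -331.9   -5.2] rot [ -0.03  -0.07 -16.51] F [ 0.6 -0.5 -1.9] [555.  174.9 199.7] [-1.7996e+02 -6.0000e-02  1.5789e+02]
```

View pics/w4.png

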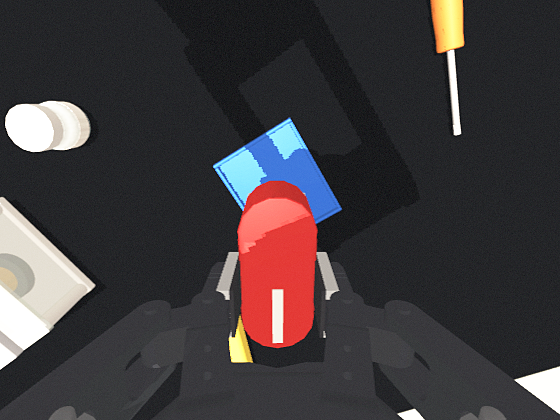

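The knob hangs straight in the jaws, between about (240,200) and (317,345). Next I'll move near the key, stopping 55 mm short of it so the wrist camera can see it.

```bash
python3 -c "
from h import *
s=load('pics/w4.png')
R=fit(s,redmask(s,(225,170,330,355)),[555,175,-22.],(191.7,225.7));print(R.x,R.fun)
go([597,-183,205],174.4)"
```

```text
[555.96601895 175.29107194 -21.85032649] 0.07694576262098185
t 7.3 lin mm [-173.7 -315.8   -5.2] rot [ -0.03  -0.07 -16.51] F [ 0.6 -0.5 -1.9] [555.  174.9 199.7] [-1.7996e+02 -6.0000e-02  1.5789e+02]
```

Request:
servo_tool(fingers=[0.028,0.028,0.028,0.028,0.028,0.028,0.028,0.028,0.028,0.028], linear=[[-0.01,-0.02,-0.001],[-0.034,-0.06,-0.002],[-0.055,-0.1,-0.003],[-0.077,-0.14,-0.004],[-0.1,-0.18,-0.005],[-0.12,-0.22,-0.005],[-0.142,-0.26,-0.005],[-0.165,-0.3,-0.005],[-0.174,-0.316,-0.005],[-0.174,-0.316,-0.005]], rotation=[[0,0,-1],[0,0,-3],[0,0,-5],[0,0,-7],[0,0,-9],[0,0,-11],[0,0,-13],[0,0,-15.5],[0,0,-16.5],[0,0,-16.5]])

```text
time: 8.3
tool_pos: [596.2, -186.0, 202.6]
tcp_rot: [180.0, -0.3, 174.2]
ft_force: [-1.0, 0.6, -1.3]
finger_gap: 34.4
grip_force: 70.6
```

Request:
servo_tool(fingers=[0.028,0.028,0.028], linear=[[0,0,0],[0,0,0],[0,0,0]], rotation=[[0,0,0],[0,0,0],[0,0,0]])

```text
time: 8.6
tool_pos: [597.6, -181.8, 205.3]
tcp_rot: [180.0, -0.0, 174.5]
ft_force: [0.6, 0.5, -1.6]
finger_gap: 34.3
grip_force: 70.6
```

```bash
python3 -c "
from h import *
s=snap('wrist','pics/w5.png');go([597,-183,205],174.4)
print(r.sense()['grip_force'],proj(s,[541.8,-178,125]))
f=s['frame'][:,:,::-1]
u,v=map(int,proj(s,[541.8,-178,112]));c=cv2.resize(f[v-50:v+50,u-50:u+50],(500,500),interpolation=cv2.INTER_CUBIC)
print('crop origin',u-50,v-50,'x5')
cv2.imwrite('pics/c5.png',np.hstack([c,cv2.resize(f[120:,200:360],(214,500))[:, :]]))"
```

```text
t 8.65 lin mm [ 0.6 -1.1  0.5] rot [ 0.02 -0.02  0.07] F [ 0.3  0.1 -1.2] [ 597.7 -181.9  205.5] [ 1.7998e+02 -2.0000e-02  1.7447e+02]
70.61677694320679 (np.float64(275.0989192214708), np.float64(136.49737246571678))
crop origin 225 84 x5
```

View pics/c5.png

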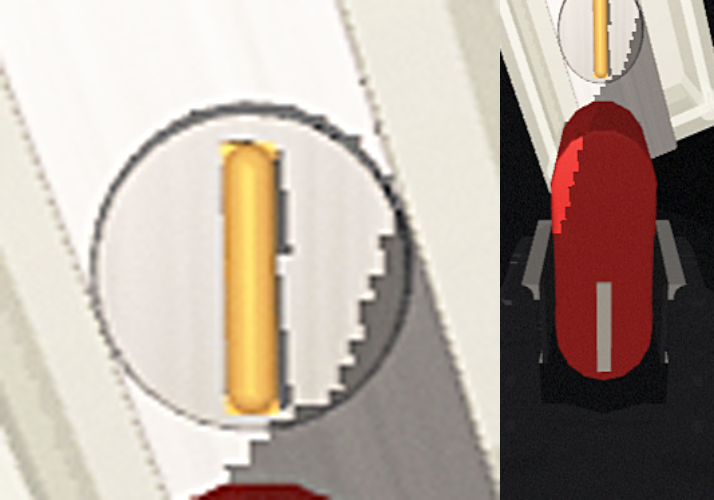

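The crop shows the key's ridge running from crop (249.5,147) to (254,412), and the collar circle spanning 91–411 × 103–430, centred near (251,267). I'll work out the axis and yaw, plus the knob's pose in the same image.

Run:
```python
from h import *
s=load('pics/w5.png'); c=lambda x,y:(225+(x+.5)/5-.5,84+(y+.5)/5-.5)
print("collar",back(s,*c(251,267),112)); a=back(s,*c(249.5,147),125);b=back(s,*c(254,412),125);print("key",(a+b)/2,np.linalg.norm(a-b),np.degrees(np.arctan2(*(a-b)[1::-1])))
st=r.sense();z=st["tool_pos"][2]-28;print(st["tool_pos"])
R=fit(s,redmask(s,(225,170,330,355)),[597,-182,-6.],(z+20,z+54));print(R.x,R.fun)
# white line direction
f=s["frame"].astype(int);sub=f[280:370,265:300];m=(sub.min(2)>110)&(sub.max(2)-sub.min(2)<40);y,x=np.nonzero(m);print(len(x),x.mean()+265,y.mean()+280)
l=cv2.fitLine(np.c_[x,y].astype(np.float32),cv2.DIST_L2,0,.01,.01).ravel();p=np.array([x.mean()+265,y.mean()+280])
A=back(s,*(p-15*l[:2]*np.sign(l[1])),z+54);B=back(s,*(p+15*l[:2]*np.sign(l[1])),z+54);print("line yaw",np.degrees(np.arctan2(*(B-A)[1::-1])),(A+B)/2)
```

```text
collar [ 543.30375483 -178.45980618  112.        ]
key [ 544.43032621 -178.36010397  125.        ] 38.3167970137618 175.36927437697526
[ 597.72919926 -181.93020106  205.5469861 ]
[ 597.45945039 -182.28150893   -5.72106593] 0.10643315832409483
530 277.5 316.0
line yaw -5.477597120299528 [ 616.75221426 -183.55573282  231.5469861 ]
```

```bash
python3 -c "
from h import *
go([543.9,-178.2,158],175.1)"
```

```text
t 8.65 lin mm [53.9 -1.5 47.6] rot [ 0.02 -0.02 -0.63] F [ 0.3  0.1 -1.2] [ 597.7 -181.9  205.5] [ 1.7998e+02 -2.0000e-02  1.7447e+02]
```

Request:
servo_tool(fingers=[0.028,0.028,0.028,0.028,0.028,0.028,0.028,0.028,0.028], linear=[[0.015,0,0],[0.035,-0.001,0],[0.05,-0.0015,0],[0.054,-0.0015,0.01],[0.054,-0.0015,0.025],[0.054,-0.0015,0.04],[0.054,-0.0015,0.0475],[0.054,-0.0015,0.0475],[0.054,-0.0015,0.0475]], rotation=[[0,0,0],[0,0,-0.3],[0,0,-0.6],[0,0,-0.6],[0,0,-0.6],[0,0,-0.6],[0,0,-0.6],[0,0,-0.6],[0,0,-0.6]])

```text
time: 9.55
tool_pos: [544.0, -179.4, 157.8]
tcp_rot: [180.0, -0.0, 175.0]
ft_force: [0.5, -0.4, -1.2]
finger_gap: 34.2
grip_force: 70.6
```

Request:
servo_tool(fingers=[0.028,0.028,0.028,0.028,0.028,0.028], linear=[[0,0,0.003],[0,0,0.006],[0,0,0.0075],[0,0,0.009],[0,0,0.009],[0,0,0.009]], rotation=[[0,0,0],[0,0,0],[0,0,0],[0,0,0],[0,0,0],[0,0,0]])

```text
time: 10.15
tool_pos: [543.9, -179.4, 149.3]
tcp_rot: [180.0, 0.0, 175.0]
ft_force: [0.2, -0.4, -1.8]
finger_gap: 34.3
grip_force: 70.6
```

```bash
python3 -c "
from h import *
go([543.9,-178.2,140],175.1)"
```

```text
t 10.15 lin mm [0.1 1.2 9.3] rot [ 0.    0.   -0.11] F [ 0.2 -0.4 -1.8] [ 543.9 -179.4  149.3] [180.     0.   174.99]
```

No contact yet with 3.7 mm of overlap, so the slot is over the key. I'll go on down gently.

Request:
servo_tool(fingers=[0.028,0.028,0.028,0.028,0.028,0.028], linear=[[0,0.001,0.001],[0,0.001,0.003],[0,0.001,0.005],[0,0.001,0.007],[0,0.001,0.008],[0,0.001,0.008]], rotation=[[0,0,0],[0,0,0],[0,0,0],[0,0,0],[0,0,0],[0,0,0]])

```text
time: 10.75
tool_pos: [543.8, -178.4, 141.0]
tcp_rot: [180.0, -0.0, 175.0]
ft_force: [0.9, 0.6, -1.8]
finger_gap: 34.2
grip_force: 70.6
```

Request:
servo_tool(fingers=[0.028,0.028,0.028,0.028], linear=[[0,0,0.0005],[0,0,0.001],[0,0,0.0015],[0,0,0.0015]], rotation=[[0,0,0],[0,0,0],[0,0,0],[0,0,0]])

```text
time: 11.15
tool_pos: [544.1, -178.5, 140.2]
tcp_rot: [-180.0, 0.0, 175.0]
ft_force: [-0.4, 0.3, 1.4]
finger_gap: 34.3
grip_force: 71.1
```

It's seated, with light contact at about 3 N. Now I'll turn in short steps and watch the wrist moment.

Request:
servo_tool(fingers=[0.028,0.028,0.028], linear=[[0,0,0.0005],[0,0,0.0005],[0,0,0.0005]], rotation=[[0,0,0],[0,0,0],[0,0,0]])

```text
time: 11.45
tool_pos: [544.2, -178.5, 140.1]
tcp_rot: [-180.0, 0.0, 175.0]
ft_force: [-2.4, 0.2, 5.1]
finger_gap: 34.3
grip_force: 71.5
```

```bash
cat > t.py <<'E'
from h import *
s=r.sense();print(round(s["time"],2),np.round(s["wrist_torque"],3),np.round(s["ft_force"],1),"yaw",round(s["tcp_rot"][2],2),np.round(s["tool_pos"],1),round(s["grip_force"],1),"j6",round(s["joint_pos"][5],1))
E
python3 t.py
```

```text
11.45 [0.29  0.447 0.039] [-2.4  0.2  5.1] yaw 174.99 [ 544.2 -178.5  140.1] 71.5 j6 -108.3
```

Request:
servo_tool(fingers=[0.028,0.028,0.028,0.028,0.028], linear=[[0,0,0],[0,0,0],[0,0,0],[0,0,0],[0,0,0]], rotation=[[0,0,2],[0,0,4],[0,0,6],[0,0,8],[0,0,8]])

```text
time: 11.95
tool_pos: [544.2, -178.7, 140.1]
tcp_rot: [-180.0, 0.1, 166.9]
ft_force: [-2.4, 0.8, 5.6]
finger_gap: 34.4
grip_force: 71.4
```

```bash
python3 t.py
```

```text
11.95 [ 0.119  0.367 -0.04 ] [-2.4  0.8  5.6] yaw 166.91 [ 544.2 -178.7  140.1] 71.4 j6 -100.2
```

Request:
servo_tool(fingers=[0.028,0.028,0.028,0.028], linear=[[0,0,0],[0,0,0],[0,0,0],[0,0,0]], rotation=[[0,0,2],[0,0,4],[0,0,6],[0,0,6]])

```text
time: 12.35
tool_pos: [544.2, -178.8, 140.1]
tcp_rot: [-180.0, 0.1, 160.9]
ft_force: [-1.8, -0.1, 5.4]
finger_gap: 33.8
grip_force: 71.4
```

```bash
python3 t.py
```

```text
12.35 [ 0.058  0.356 -0.018] [-1.8 -0.1  5.4] yaw 160.92 [ 544.2 -178.8  140.1] 71.4 j6 -94.2
```

Request:
servo_tool(fingers=[0.028,0.028,0.028,0.028], linear=[[0,0,0],[0,0,0],[0,0,0],[0,0,0]], rotation=[[0,0,2],[0,0,4],[0,0,5],[0,0,5]])

```text
time: 12.75
tool_pos: [544.2, -178.9, 140.1]
tcp_rot: [-180.0, 0.1, 156.0]
ft_force: [-3.8, -1.4, 5.1]
finger_gap: 34.4
grip_force: 71.4
```

```bash
python3 t.py
```

```text
12.75 [-0.076  0.41   0.008] [-3.8 -1.4  5.1] yaw 155.95 [ 544.2 -178.9  140.1] 71.4 j6 -89.3
```

Request:
servo_tool(fingers=[0.028,0.028,0.028,0.028], linear=[[0,0,0],[0,0,0],[0,0,0],[0,0,0]], rotation=[[0,0,2],[0,0,4],[0,0,6],[0,0,6]])

```text
time: 13.15
tool_pos: [544.2, -179.0, 140.1]
tcp_rot: [-180.0, 0.1, 149.9]
ft_force: [-2.3, -1.0, 5.5]
finger_gap: 33.9
grip_force: 71.4
```

```bash
python3 t.py
```

```text
13.15 [-0.087  0.429 -0.023] [-2.3 -1.   5.5] yaw 149.92 [ 544.2 -179.   140.1] 71.4 j6 -83.2
```

Request:
servo_tool(fingers=[0.028,0.028,0.028,0.028], linear=[[0,0,0],[0,0,0],[0,0,0],[0,0,0]], rotation=[[0,0,2],[0,0,4],[0,0,6],[0,0,6]])

```text
time: 13.55
tool_pos: [544.3, -178.8, 140.1]
tcp_rot: [180.0, 0.1, 144.0]
ft_force: [-1.2, -0.5, 4.0]
finger_gap: 34.7
grip_force: 71.4
```

```bash
python3 t.py
```

```text
13.55 [-0.011  0.318 -0.036] [-1.2 -0.5  4. ] yaw 143.95 [ 544.3 -178.8  140.1] 71.4 j6 -77.3
```

Request:
servo_tool(fingers=[0.028,0.028,0.028,0.028], linear=[[0,0,0],[0,0,0],[0,0,0],[0,0,0]], rotation=[[0,0,2],[0,0,4],[0,0,6],[0,0,6]])

```text
time: 13.95
tool_pos: [544.3, -178.9, 140.1]
tcp_rot: [-180.0, 0.1, 138.0]
ft_force: [-2.7, -0.6, 5.7]
finger_gap: 34.5
grip_force: 71.4
```

```bash
python3 t.py
```

```text
13.95 [-0.029  0.267  0.01 ] [-2.7 -0.6  5.7] yaw 137.96 [ 544.3 -178.9  140.1] 71.4 j6 -71.3
```

```bash
cat >> t.py <<'E'
w=snap('wrist','pics/turn.png');z=166
f=w["frame"].astype(int);sub=f[275:375,250:310];m=((sub.min(2)>100)&(sub.max(2)-sub.min(2)<50)).astype(np.uint8)
n,L,S,C=cv2.connectedComponentsWithStats(m);k=1+np.argmax(S[1:,4]);y,x=np.nonzero(L==k);l=cv2.fitLine(np.c_[x,y].astype(np.float32),cv2.DIST_L2,0,.01,.01).ravel();p=C[k]+[250,275]
d=l[:2]*np.sign(l[1]);A=back(w,*(p-15*d),z);B=back(w,*(p+15*d),z);print("line yaw+180",round(np.degrees(np.arctan2(*(B-A)[1::-1]))+180,2),"n",S[k,4],np.round(p,1))
E
python3 t.py
```

```text
13.95 [-0.029  0.267  0.01 ] [-2.7 -0.6  5.7] yaw 137.96 [ 544.3 -178.9  140.1] 71.4 j6 -71.3
line yaw+180 138.45 n 546 [277.4 315.5]
```

Request:
servo_tool(fingers=[0.028,0.028,0.028,0.028], linear=[[0,0,0],[0,0,0],[0,0,0],[0,0,0]], rotation=[[0,0,2],[0,0,4],[0,0,6],[0,0,6]])

```text
time: 14.4
tool_pos: [544.4, -178.8, 140.1]
tcp_rot: [180.0, 0.1, 132.0]
ft_force: [-1.3, 0.3, 5.7]
finger_gap: 34.3
grip_force: 71.4
```

```bash
python3 t.py
```

```text
14.4 [-0.025  0.232 -0.024] [-1.3  0.3  5.7] yaw 131.97 [ 544.4 -178.8  140.1] 71.4 j6 -65.3
line yaw+180 132.49 n 550 [277.3 315.4]
```

Request:
servo_tool(fingers=[0.028,0.028,0.028,0.028], linear=[[0,0,0],[0,0,0],[0,0,0],[0,0,0]], rotation=[[0,0,2],[0,0,4],[0,0,6],[0,0,6]])

```text
time: 14.85
tool_pos: [544.4, -178.9, 140.1]
tcp_rot: [180.0, 0.1, 126.0]
ft_force: [-1.9, -1.2, 5.2]
finger_gap: 34.5
grip_force: 71.4
```

```bash
python3 t.py
```

```text
14.85 [-0.059  0.235 -0.084] [-1.9 -1.2  5.2] yaw 125.97 [ 544.4 -178.9  140.1] 71.4 j6 -59.3
line yaw+180 126.51 n 551 [277.3 315.4]
```

Request:
servo_tool(fingers=[0.028,0.028,0.028,0.028], linear=[[0,0,0],[0,0,0],[0,0,0],[0,0,0]], rotation=[[0,0,2],[0,0,4],[0,0,6],[0,0,6]])

```text
time: 15.3
tool_pos: [544.4, -178.9, 140.1]
tcp_rot: [180.0, 0.1, 120.0]
ft_force: [-2.1, -2.2, 5.0]
finger_gap: 34.3
grip_force: 71.4
```

```bash
python3 t.py
```

```text
15.3 [-0.127  0.234 -0.027] [-2.1 -2.2  5. ] yaw 119.96 [ 544.4 -178.9  140.1] 71.4 j6 -53.3
line yaw+180 120.55 n 556 [277.3 315.3]
```

Request:
servo_tool(fingers=[0.028,0.028,0.028,0.028], linear=[[0,0,0],[0,0,0],[0,0,0],[0,0,0]], rotation=[[0,0,2],[0,0,4],[0,0,6],[0,0,6]])

```text
time: 15.75
tool_pos: [544.3, -179.0, 140.1]
tcp_rot: [180.0, 0.1, 114.0]
ft_force: [-1.6, -0.9, 5.3]
finger_gap: 34.1
grip_force: 71.4
```

```bash
python3 t.py
```

```text
15.75 [-0.216  0.276 -0.008] [-1.6 -0.9  5.3] yaw 113.96 [ 544.3 -179.   140.1] 71.4 j6 -47.3
line yaw+180 114.37 n 556 [277.3 315.5]
```

Request:
servo_tool(fingers=[0.028,0.028,0.028,0.028], linear=[[0,0,0],[0,0,0],[0,0,0],[0,0,0]], rotation=[[0,0,2],[0,0,4],[0,0,6],[0,0,6]])

```text
time: 16.2
tool_pos: [544.3, -179.1, 140.1]
tcp_rot: [180.0, 0.1, 108.0]
ft_force: [-2.4, -1.1, 5.1]
finger_gap: 34.2
grip_force: 71.4
```

```bash
python3 t.py
```

```text
16.2 [-0.308  0.349 -0.008] [-2.4 -1.1  5.1] yaw 107.96 [ 544.3 -179.1  140.1] 71.4 j6 -41.3
line yaw+180 108.23 n 567 [277.2 315.5]
```

Request:
servo_tool(fingers=[0.028,0.028,0.028,0.028], linear=[[0,0,0],[0,0,0],[0,0,0],[0,0,0]], rotation=[[0,0,2],[0,0,4],[0,0,5],[0,0,5]])

```text
time: 16.65
tool_pos: [544.1, -179.2, 140.1]
tcp_rot: [180.0, 0.1, 103.0]
ft_force: [-3.6, -2.3, 4.9]
finger_gap: 34.2
grip_force: 71.5
```

```bash
python3 t.py
```

```text
16.65 [-0.354  0.583  0.1  ] [-3.6 -2.3  4.9] yaw 103.0 [ 544.1 -179.2  140.1] 71.5 j6 -36.3
line yaw+180 103.41 n 560 [277.2 315.5]
```

The moment has started to rise, so I'll take smaller steps.

Request:
servo_tool(fingers=[0.028,0.028,0.028], linear=[[0,0,0],[0,0,0],[0,0,0]], rotation=[[0,0,1],[0,0,2],[0,0,2]])

```text
time: 17.0
tool_pos: [544.0, -179.3, 140.1]
tcp_rot: [180.0, 0.1, 101.0]
ft_force: [-3.7, -2.7, 6.1]
finger_gap: 34.2
grip_force: 71.5
```

```bash
python3 t.py
```

```text
17.0 [-0.371  0.654  0.242] [-3.7 -2.7  6.1] yaw 101.01 [ 544.  -179.3  140.1] 71.5 j6 -34.3
line yaw+180 101.4 n 563 [277.2 315.4]
```

Request:
servo_tool(fingers=[0.028,0.028,0.028], linear=[[0,0,0],[0,0,0],[0,0,0]], rotation=[[0,0,1],[0,0,2],[0,0,2]])

```text
time: 17.35
tool_pos: [543.9, -179.3, 140.0]
tcp_rot: [-180.0, 0.1, 99.0]
ft_force: [-3.4, -2.2, 5.8]
finger_gap: 33.7
grip_force: 71.5
```

```bash
python3 t.py
```

```text
17.35 [-0.446  0.731  0.301] [-3.4 -2.2  5.8] yaw 99.01 [ 543.9 -179.3  140. ] 71.5 j6 -32.3
line yaw+180 99.51 n 565 [277.2 315.3]
```

Request:
servo_tool(fingers=[0.028,0.028,0.028], linear=[[0,0,0],[0,0,0],[0,0,0]], rotation=[[0,0,1],[0,0,2],[0,0,2]])

```text
time: 17.7
tool_pos: [543.9, -179.3, 140.1]
tcp_rot: [-180.0, 0.1, 97.0]
ft_force: [-4.3, -3.1, 6.8]
finger_gap: 33.9
grip_force: 71.6
```

```bash
python3 t.py
```

```text
17.7 [-0.51   0.756  0.287] [-4.3 -3.1  6.8] yaw 97.01 [ 543.9 -179.3  140.1] 71.6 j6 -30.3
line yaw+180 97.39 n 564 [277.2 315.5]
```

Request:
servo_tool(fingers=[0.028,0.028,0.028], linear=[[0,0,0],[0,0,0],[0,0,0]], rotation=[[0,0,1.5],[0,0,3],[0,0,3]])

```text
time: 18.05
tool_pos: [543.8, -179.4, 140.1]
tcp_rot: [-180.0, 0.1, 94.0]
ft_force: [-4.9, -2.3, 5.8]
finger_gap: 34.6
grip_force: 71.6
```

```bash
python3 t.py
```

```text
18.05 [-0.438  0.831  0.281] [-4.9 -2.3  5.8] yaw 94.0 [ 543.8 -179.4  140.1] 71.6 j6 -27.3
line yaw+180 94.4 n 566 [277.2 315.5]
```

The moment has levelled off, so the clutch is slipping, by about 6° so far. One more small turn and then I release.

Request:
servo_tool(fingers=[0.028,0.028,0.028,0.028], linear=[[0,0,0],[0,0,0],[0,0,0],[0,0,0]], rotation=[[0,0,2],[0,0,4],[0,0,4],[0,0,4]])

```text
time: 18.5
tool_pos: [543.7, -179.4, 140.0]
tcp_rot: [-180.0, 0.1, 90.0]
ft_force: [-5.9, -1.7, 6.9]
finger_gap: 34.5
grip_force: 71.6
```

```bash
python3 t.py
```

```text
18.5 [-0.445  0.984  0.165] [-5.9 -1.7  6.9] yaw 90.03 [ 543.7 -179.4  140. ] 71.6 j6 -23.3
line yaw+180 90.25 n 572 [277.1 315.6]
```

Request:
servo_tool(fingers=[0.04,0.05,0.06,0.085,0.085,0.085,0.085,0.085,0.085,0.085], linear=[[0,0,0],[0,0,0],[0,0,0],[0,0,0],[0,0,0],[0,0,0],[0,0,0],[0,0,0],[0,0,0],[0,0,0]], rotation=[[0,0,0],[0,0,0],[0,0,0],[0,0,0],[0,0,0],[0,0,0],[0,0,0],[0,0,0],[0,0,0],[0,0,0]])

```text
time: 19.55
tool_pos: [544.0, -178.4, 139.3]
tcp_rot: [180.0, 0.0, 90.0]
ft_force: [-0.7, 0.2, 0.1]
finger_gap: 84.9
grip_force: 0.0
```

Request:
servo_tool(fingers=[0.085,0.085,0.085,0.085,0.085,0.085,0.085], linear=[[0,0,-0.01],[0,0,-0.03],[0,0,-0.06],[0,0,-0.1],[0,0,-0.12],[0,0,-0.12],[0,0,-0.12]], rotation=[[0,0,0],[0,0,0],[0,0,0],[0,0,0],[0,0,0],[0,0,0],[0,0,0]])

```text
time: 20.25
tool_pos: [544.3, -178.6, 260.1]
tcp_rot: [179.9, 0.0, 90.0]
ft_force: [-0.3, 0.3, -0.6]
finger_gap: 84.4
grip_force: 0.0
```

Run:
```python
from h import *
w=snap('wrist','pics/w9.png');t=snap('top','pics/t9.png');s=snap('scene','pics/s9.png')
st=r.sense();print(st['time'],st['tool_pos'],st['tcp_rot'])
def crop(i,h,n):
    u,v=map(int,proj(i,[543.7,-178.4,140]));return cv2.resize(i['frame'][max(0,v-h):v+h,max(0,u-h):u+h],(n,n),interpolation=cv2.INTER_CUBIC)
cv2.imwrite('pics/end.png',np.hstack([crop(w,70,400),crop(s,40,400)])[:,:,::-1])
```

```text
20.4 [ 543.16449828 -178.13224216  257.59168758] [-1.79854235e+02 -6.31147125e-02  8.99798839e+01]
```

View pics/end.png

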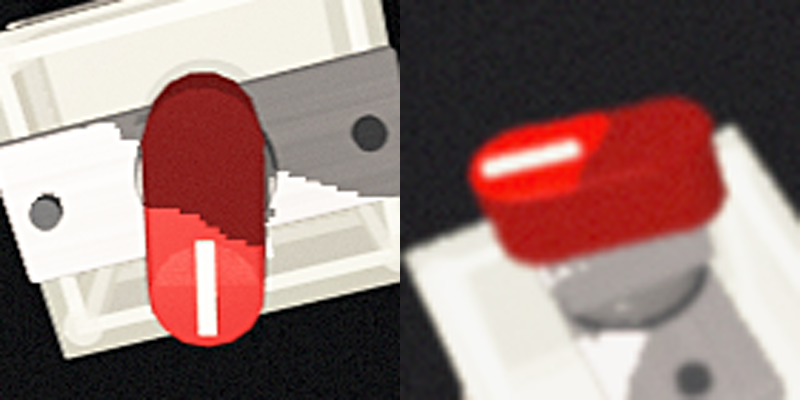

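The knob is seated and upright on the collar, released, with its line pointing to the bottom of the wrist crop. The geometry confirms the slip: the grip turned 85°, and the screw plus the slot play can account for at most about 77°. The wrist moment showed no tightening before about 69°. That puts the slip between about 8° and 16°. I'll hand it in.

```bash
python3 -c "
from h import *
s=load('pics/w9.png');R=fit(s,redmask(s,(200,100,360,360)),[543.7,-178.4,-90.],(132,166));print(R.x,R.fun)
print(r.hand_in())"
```

```text
[ 544.16630014 -177.75249782  -88.60908117] 0.03933091482132012
the job is handed in; nothing more can be done
None
```

I seated the red knob on the brass key with about 7 N, turned it clockwise until its clutch slipped, let go and handed the job in; I estimate 8–16° of slip (limit 22.5°), worked out from the turn angles and wrist moment rather than measured, and no verdict came back.

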